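# Lay the arepa counter: sauce cup, butter dish, lid and salt

### The job

Lay out the counter for arepas, in this order: first clear the clay sauce cup off the cork trivet and stand it in the middle of the green tortilla keeper's lid, then set the butter dish in the middle of the trivet, then put the butter dish's lid on top so that it sits down inside the rim, and last stand the blue-capped salt jar in the middle of the wooden cruet stand, between the amber and the green bottle. Leave everything upright and let go of, and leave the red-capped pepper jar where it stands.

Things in the scene. Friction and masses are not known exactly. Their poses are not given: they have to be found in the camera images.
- cup: Round open terracotta-coloured clay sauce cup, loose, 40 mm high, outer diameter 52 mm at the foot and 54 mm at the rim, wall 4 mm, 110 g. It starts standing on the cork trivet. Origin: centre of its underside; z up.
- keeper: Round green plastic tortilla keeper, shut, fixed to the counter, diameter 150 mm; a white snap latch on its rim at -x of its own frame. In the middle of its flat lid is a raised round dark-green seat, 90 mm across, whose flat top is 60 mm above the origin: the cup stands there. Origin: centre of the underside; z up.
- trivet: Round flat cork trivet, fixed to the counter, diameter 140 mm, 10 mm thick. Origin: centre of the underside; z up.
- butter_base: Butter dish without its lid: open rectangular white ceramic trough with a blue stripe on each long side, loose, 118 mm long (its x), 60 mm wide (its y), 22 mm high, walls 4 mm, floor 5 mm thick (inside 110 x 52 mm), about 250 g. Origin: centre of the underside; z up. It may lie at any yaw on the trivet.
- butter_lid: Lid of the butter dish: white ceramic block 100 mm long (its x), 42 mm wide (its y), 40 mm high, carrying a blue bar handle in the middle of its top, 46 mm long (along x), 14 mm wide (along y), 22 mm high, so 62 mm high in all; about 220 g. Seated, it stands inside the dish on its floor, long side along long side (either way round), its underside 5 mm above the dish's underside, with 5 mm play all round. Origin: centre of the underside; z up.
- salt_jar: Salt jar: pale round jar with a blue cap, loose, body diameter 44 mm, cap diameter 45 mm, 78 mm high, about 160 g. Origin: centre of the underside; z up.
- pepper_jar: Pepper jar: dark round jar with a red cap, loose, same size as the salt jar, not to be moved. Origin: centre of the underside; z up.
- caddy: Dark wooden cruet stand, fixed to the counter: a plate 75 mm (its x) by 200 mm (its y), 8 mm thick, with an amber bottle at y = +72 mm and a green bottle at y = -72 mm (fixed, diameter 40 mm, tops 92 mm above the counter). The pale disc in its middle, on the plate's top 8 mm above the origin, is the place for the salt jar. Origin: centre of the underside; z up.

How it is judged:
By the outcome, as a careful person would: the job done as asked, in the order asked, and still so for the second after the job is handed in, with the robot touching nothing.
It also fails if it takes over 102 s, if anything falls off the work surface, if the arm or the gripper's body presses on something with over 40 N, if the wrist force passes 120 N, or if a joint passes its speed limit or range.

### The arm

A 6-joint arm with a two-finger parallel gripper is mounted at the origin on the work surface. World frame = base frame: x ahead of the robot, y to its left, z up, the work surface at z = 0. Lengths are in m, angles in rad, forces in N, time in s.
With the tool pointing down it reaches from about 0.3 to 0.875 m from the base axis. Payload 6.4 kg.
Tool frame: the origin (TCP) lies midway between the tips of the shut fingers; the grasp point (between the pads) lies 19 mm behind it; z points along the fingers, y is the line along which they close (so a half turn about z gives the same grasp; the last joint's range is limited). The gripper opens to 85 mm and grips with 20 to 120 N. Pads are 22 mm wide; open, the fingers measure 114 mm over their backs; the gripper's body (76 mm by 85 mm) begins 54 mm behind the grasp point. The pads swing forward as they close: fully open they stand 13 mm farther back than shut.
Start: joints at [0.913, 0.181, 1.607, -0, 1.354, -0.206], TCP at [0.251, 0.517, 0.231] pointing down, gripper open.
Joint ranges: [-2.99, 2.99], [-0.89, 2.07], [0.3, 2.58], [-1.14, 4.28], [0, 2.63], [-3.12, 3.12]. Speed limits (rad/s): [2.57, 2.57, 3.01, 3.14, 3.14, 3.14].

### API

Orientations are given as a 3x3 rotation matrix whose columns are the frame's x, y, z axes.
In Python, from cell import readout, vision, manip, finder gives the robot as it stands.
- The arm moves only by the tool carry_out, never from a script. Its argument "commands" is a list of rows, each an object of numbers: "dx", "dy", "dz": the shift along the tool's x, y, z normalised to -1 to 1, where 1 is 0.25 m; "rx", "ry", "rz": the turn, a rotation vector about the tool's x, y, z normalised to -1 to 1, where 1 is 2 pi rad; "grip": the closure in counts, from 0 (fully open) to 255 (shut). A call has 1 to 8 rows; each row shifts and turns the commanded pose from where the row before left it, along the tool's axes as they then stand; what a row does not reach is not made up. A row lasts 1/8 s, in which the tool goes at most 62.5 mm and 10.7 degrees, less where a joint would pass 70% of its speed; a pose out of reach is approached as far as the arm can. A call with a number of a shift or a turn outside -1 to 1 is refused whole. A call with a gripper value outside its range is refused whole. The fingers move at their own pace and stop on an object; "squeeze" is the grip in N (left out, the last holds). Time passes only in rows, so rows that do not move let the fingers close. It gives the time, the measured TCP pose, the force, the opening and the grip force at its end, in the units of the state.
- readout.get_obs(): the state, without advancing time (a new reading comes with each control period).
- vision.get_image(name): name is "scene" or "side" or "wrist"; returns a dict with "image" (420x560x3 uint8, red, green, blue), "fx", "fy", "cx", "cy" (pixels), "R" (3x3) and "t" (3): a world point X has camera coordinates R X + t. Camera axes: x right, y down, z forward; pixel columns grow to the right and rows downward; lengths in m; the calibration is good to about 2 mm. A picture is of the moment at which its call begins. There is no depth.
- manip.job_done(): hands the job in; it is judged then, once.
Trained networks look in a picture, given as the dict that the camera call returned (one of the last four; its "shot" number tells which), for a name from the list of things; names that differ only in an ending like _2 or _b are one class to them, and where a whole thing is asked for, a point or a joint stands for the part that bears it (a point fixed in the world has none). Each returns a list of dicts, best first, with "score" (0 to 1); they miss things now and then, are a little off and sometimes report something else, mostly with a low value. They report only what shows in the picture. A call takes as long as a camera call.
- finder.outline_of(thing, picture): "region" (420x560 bool, what is visible of it) and "position" ([column, row] in pixels, amid what is visible of it).
- finder.place_of(thing, picture): "position" ([column, row] in pixels: a listed point, or the origin of a listed thing).
The state is a dict: "time_s": time; "qpos": joint angles; "qd": joint speeds; "tau": joint torques, N m; "tool_pos": TCP position; "tool_rot": TCP orientation; "ft_force": force on the tool from outside, world axes, zero at the start; "wrist_torque": the same for the moment, N m; "opening": finger opening in m; "grip_force": force on a finger pad.
Only numpy, scipy, OpenCV 4.12 (cv2) and the standard library are available. Lean on these libraries where they do the work, as an engineer would, in place of code of your own. Each camera call takes 0.05 s, during which the arm holds its last target. There are 200 camera calls.

## Working session

There is one attempt and no reset: what is moved stays moved. The work goes in short steps, Python scripts to look and compute and a tool call to move; the robot and the scene stay as the last step left them, time stands still between calls to the robot, and variables do not carry over. Pictures are saved under pics/ and viewed, at most 14 in all, crops included, and the job is handed in when it is done.

Besides the shell and the picture viewer there is one more tool, called in YAML: its name, and indented under it one key for each argument. carry_out: Moves the arm, as the interface text tells. Its arguments: {"type":"object","properties":{"commands":{"type":"array"},"squeeze":{"type":"number"}},"required":["commands"]}

```bash
mkdir -p pics; cat > h.py <<'E'
import numpy as np, cv2
from cell import readout, vision, manip, finder
def ray(p,uv):
    d=np.array([(uv[0]-p['cx'])/p['fx'],(uv[1]-p['cy'])/p['fy'],1.]);R=np.array(p['R'])
    return -R.T@np.array(p['t']), R.T@d
def onz(p,uv,z):
    c,d=ray(p,uv); return c+d*(z-c[2])/d[2]
def proj(p,X):
    c=np.array(p['R'])@np.array(X)+np.array(p['t']); return np.array([p['fx']*c[0]/c[2]+p['cx'],p['fy']*c[1]/c[2]+p['cy']])
def tri(rs):
    A=0;b=0
    for c,d in rs:
        d=d/np.linalg.norm(d);M=np.eye(3)-np.outer(d,d);A=A+M;b=b+M@c
    return np.linalg.solve(A,b)
def save(p,n): cv2.imwrite('pics/'+n,p['image'][:,:,::-1])
E
cat > a.py <<'E'
from h import *
np.set_printoptions(precision=3,suppress=True)
P={n:vision.get_image(n) for n in ('scene','side')}
for n in P: save(P[n],n+'0.png')
cv2.imwrite('pics/both0.png',cv2.resize(np.vstack([P['scene']['image'],P['side']['image']])[:,:,::-1],None,fx=.7,fy=.7))
Z=dict(cup=.01,butter_base=0,butter_lid=0,keeper=0,trivet=0,salt_jar=0,pepper_jar=0,caddy=0)
for t in Z:
    rs=[]
    for n in P:
        for r in finder.place_of(t,P[n])[:2]:
            print(t,n,round(r['score'],2),np.array(r['position']),onz(P[n],r['position'],Z[t])[:2])
print(readout.get_obs())
E
python3 a.py
```

```text
cup scene 0.79 [159.6 202.3] [ 0.607 -0.313]
cup side 0.6 [376. 336.] [ 0.597 -0.323]
butter_base scene 0.72 [155.  202.3] [ 0.605 -0.333]
butter_base scene 0.65 [388.1 225.2] [0.4   0.262]
butter_base side 0.35 [371.8 344.8] [ 0.587 -0.332]
butter_lid scene 0.83 [222.  172.5] [ 0.408 -0.24 ]
butter_lid scene 0.58 [159.4 199.9] [ 0.591 -0.328]
butter_lid side 0.56 [259.5 326.5] [ 0.403 -0.239]
butter_lid side 0.42 [258.9 134.3] [0.552 0.333]
keeper side 0.8 [319.3 212. ] [0.61  0.004]
trivet scene 0.74 [157.4 198.9] [ 0.59  -0.335]
trivet scene 0.42 [318.  214.6] [0.447 0.082]
salt_jar scene 0.91 [265.5 204.8] [ 0.476 -0.06 ]
salt_jar side 0.74 [261.  250.6] [ 0.452 -0.067]
salt_jar side 0.49 [240.6 204.7] [0.441 0.08 ]
pepper_jar scene 0.73 [315.5 213.8] [0.447 0.075]
pepper_jar scene 0.18 [261.6 246. ] [0.616 0.001]
pepper_jar side 0.61 [239.5 202.9] [0.44  0.087]
caddy scene 0.87 [398.9 276.4] [0.556 0.333]
caddy scene 0.28 [261.3 243.5] [ 0.609 -0.004]
caddy side 0.86 [260.6 135.9] [0.555 0.324]
{'time_s': 0.9, 'qpos': array([ 0.913,  0.181,  1.607, -0.   ,  1.354, -0.206]), 'qd': array([ 0.001,  0.001, -0.   , -0.001, -0.001, -0.001]), 'tau': array([  0.   , -44.483, -35.169,  -0.   ,   0.001,   0.   ]), 'tool_pos': array([0.251, 0.517, 0.231]), 'tool_rot': array([[-0.9  ,  0.437,  0.   ],
       [ 0.437,  0.9  , -0.   ],
       [-0.   , -0.   , -1.   ]]), 'ft_force': array([0.707, 0.717, 0.305]), 'wrist_torque': array([-0.038,  0.002, -0.01 ]), 'grip_force': 0.0, 'opening': 0.08556329849480661}
```

View pics/both0.png

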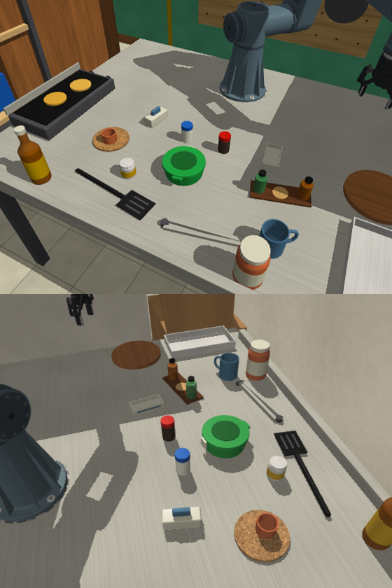

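The pictures show all the things: the cup is at the centre of the trivet near (0.60,-0.32), the lid at (0.405,-0.24), and the salt jar at (0.46,-0.063). The keeper is at (0.61,0), the dish at (0.40,0.26) and the caddy at (0.555,0.33). I'll turn the tool so that its x lies along world y, then go above the cup.

carry_out:
  commands:
    - {"rz": 0.0255}
    - {"rz": 0.0255}
    - {"rz": 0.0255}
    - {"rz": 0.0255}
    - {"rz": 0.0255}
    - {"rz": 0.0255}
    - {"rz": 0.025}
    - {"dx": -0.2,"dy": 0.08}

```text
invalid input at $.commands[0]: expected keys dx, dy, dz, rx, ry, rz, grip
```

carry_out:
  commands:
    - {"dx": -0.22,"dy": 0.09}
    - {"dx": -0.22,"dy": 0.09}
    - {"dx": -0.22,"dy": 0.09}
    - {"dx": -0.22,"dy": 0.09}
    - {"dx": -0.22,"dy": 0.09}
    - {"dx": -0.22,"dy": 0.09}
    - {"dx": -0.22,"dy": 0.09}
    - {"dx": -0.22,"dy": 0.09}

```text
invalid input at $.commands[0]: expected keys dx, dy, dz, rx, ry, rz, grip
```

All seven keys are needed in each row.

carry_out:
  commands:
    - {"dx": 0,"dy": 0,"dz": 0,"rx": 0,"ry": 0,"rz": 0.0255,"grip": 0}
    - {"dx": 0,"dy": 0,"dz": 0,"rx": 0,"ry": 0,"rz": 0.0255,"grip": 0}
    - {"dx": 0,"dy": 0,"dz": 0,"rx": 0,"ry": 0,"rz": 0.0255,"grip": 0}
    - {"dx": 0,"dy": 0,"dz": 0,"rx": 0,"ry": 0,"rz": 0.0255,"grip": 0}
    - {"dx": 0,"dy": 0,"dz": 0,"rx": 0,"ry": 0,"rz": 0.0255,"grip": 0}
    - {"dx": 0,"dy": 0,"dz": 0,"rx": 0,"ry": 0,"rz": 0.0255,"grip": 0}
    - {"dx": 0,"dy": 0,"dz": 0,"rx": 0,"ry": 0,"rz": 0.025,"grip": 0}
    - {"dx": -0.2,"dy": 0.08,"dz": 0,"rx": 0,"ry": 0,"rz": 0,"grip": 0}

```text
time_s: 1.9
tool_pos: [0.2706, 0.4685, 0.2312]
tool_rot: [[-0.002, 1.0, 0.0], [1.0, 0.002, 0.001], [0.001, 0.0, -1.0]]
ft_force: [0.9, -0.7, 0.1]
opening: 0.0854
grip_force: 0.0
```

carry_out:
  commands:
    - {"dx": -0.22,"dy": 0.09,"dz": 0,"rx": 0,"ry": 0,"rz": 0,"grip": 0}
    - {"dx": -0.22,"dy": 0.09,"dz": 0,"rx": 0,"ry": 0,"rz": 0,"grip": 0}
    - {"dx": -0.22,"dy": 0.09,"dz": 0,"rx": 0,"ry": 0,"rz": 0,"grip": 0}
    - {"dx": -0.22,"dy": 0.09,"dz": 0,"rx": 0,"ry": 0,"rz": 0,"grip": 0}
    - {"dx": -0.22,"dy": 0.09,"dz": 0,"rx": 0,"ry": 0,"rz": 0,"grip": 0}
    - {"dx": -0.22,"dy": 0.09,"dz": 0,"rx": 0,"ry": 0,"rz": 0,"grip": 0}
    - {"dx": -0.22,"dy": 0.09,"dz": 0,"rx": 0,"ry": 0,"rz": 0,"grip": 0}
    - {"dx": -0.22,"dy": 0.09,"dz": 0,"rx": 0,"ry": 0,"rz": 0,"grip": 0}

```text
time_s: 2.9
tool_pos: [0.4519, 0.0255, 0.2317]
tool_rot: [[-0.0, 1.0, 0.001], [1.0, 0.0, -0.0], [-0.0, 0.001, -1.0]]
ft_force: [1.0, 0.2, 0.5]
opening: 0.0856
grip_force: 0.0
```

carry_out:
  commands:
    - {"dx": -0.2,"dy": 0.085,"dz": 0,"rx": 0,"ry": 0,"rz": 0,"grip": 0}
    - {"dx": -0.2,"dy": 0.085,"dz": 0,"rx": 0,"ry": 0,"rz": 0,"grip": 0}
    - {"dx": -0.2,"dy": 0.085,"dz": 0,"rx": 0,"ry": 0,"rz": 0,"grip": 0}
    - {"dx": -0.2,"dy": 0.085,"dz": 0,"rx": 0,"ry": 0,"rz": 0,"grip": 0}
    - {"dx": -0.2,"dy": 0.085,"dz": 0,"rx": 0,"ry": 0,"rz": 0,"grip": 0}
    - {"dx": -0.2,"dy": 0.085,"dz": 0,"rx": 0,"ry": 0,"rz": 0,"grip": 0}
    - {"dx": -0.16,"dy": 0.08,"dz": 0,"rx": 0,"ry": 0,"rz": 0,"grip": 0}
    - {"dx": 0,"dy": 0,"dz": 0,"rx": 0,"ry": 0,"rz": 0,"grip": 0}

```text
time_s: 3.9
tool_pos: [0.5991, -0.3155, 0.2301]
tool_rot: [[0.002, 1.0, -0.001], [1.0, -0.002, -0.0], [-0.0, -0.001, -1.0]]
ft_force: [-0.9, -0.2, -0.8]
opening: 0.0851
grip_force: 0.0
```

```bash
cat > w.py <<'E'
import sys
from h import *
np.set_printoptions(precision=4,suppress=True)
p=vision.get_image('wrist'); save(p,sys.argv[1]+'.png')
np.save('last.npy',p,allow_pickle=True)
o=readout.get_obs(); print(o['tool_pos'],o['time_s'])
for a in sys.argv[2:]:
    t,z,ztop=a.split(':')
    for r in finder.place_of(t,p)[:2]: print(t,'origin',round(r['score'],2),np.array(r['position']),onz(p,r['position'],float(z))[:2])
    for r in finder.outline_of(t,p)[:1]:
        m=r['region'].astype(np.uint8); c=max(cv2.findContours(m,0,2)[0],key=cv2.contourArea)[:,0]
        W=np.array([onz(p,q,float(ztop))[:2] for q in c]).astype(np.float32)
        (e,d,an)=cv2.minAreaRect(W); ci=cv2.minEnclosingCircle(W)
        print(t,'outline',round(r['score'],2),r['position'],'onz',onz(p,r['position'],float(ztop))[:2],'rect',e,d,an,'circ',ci, 'touch',c.min(0),c.max(0))
E
python3 w.py w1 cup:.01:.05 trivet:0:.01; python3 -c "
from h import *
p=vision.get_image('wrist');R=np.array(p['R']);print(R,-R.T@np.array(p['t']))"
```

```text
[ 0.5988 -0.3135  0.2303] 3.95
cup origin 0.81 [282.2 194.3] [ 0.6044 -0.3235]
cup outline 0.72 [279.5, 200.4] onz [ 0.6011 -0.3217] rect (0.6020045280456543, -0.32228145003318787) (0.05263860151171684, 0.05676678940653801) 21.481830596923828 circ ((0.6023426651954651, -0.32212594151496887), 0.028918465599417686) touch [257 174] [306 226]
trivet origin 0.89 [269.7 195.4] [ 0.5891 -0.327 ]
trivet outline 0.84 [261.5, 190.0] onz [ 0.5797 -0.3182] rect (0.5900854468345642, -0.33098697662353516) (0.13847269117832184, 0.13848528265953064) 24.686567306518555 circ ((0.589902400970459, -0.3305927515029907), 0.07048197090625763) touch [212 140] [328 253]
[[ 9.99997629e-01  2.12667661e-03  4.67581325e-04]
 [ 1.92111214e-03 -9.62770376e-01  2.70313730e-01]
 [ 1.02504334e-03 -2.70312191e-01 -9.62772179e-01]] [ 0.5999625  -0.24250626  0.37433287]
```

View pics/w1.png

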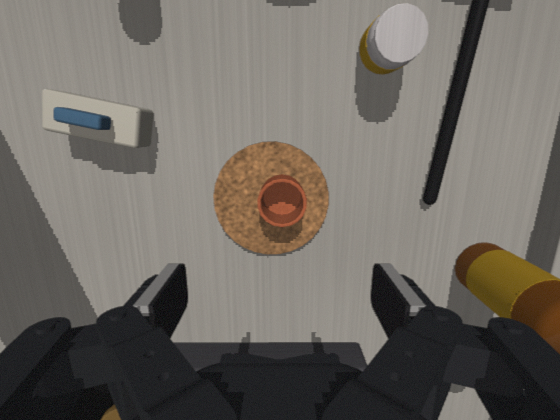

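The picture shows the cup's rim at pixel (282,200) and the trivet centred at (270,196), so the cup is at (0.602,-0.322) and the trivet at (0.590,-0.331). I'll grasp the cup.

carry_out:
  commands:
    - {"dx": -0.032,"dy": 0.012,"dz": 0.2,"rx": 0,"ry": 0,"rz": 0,"grip": 0}
    - {"dx": 0,"dy": 0,"dz": 0.2,"rx": 0,"ry": 0,"rz": 0,"grip": 0}
    - {"dx": 0,"dy": 0,"dz": 0.2,"rx": 0,"ry": 0,"rz": 0,"grip": 0}
    - {"dx": 0,"dy": 0,"dz": 0.15,"rx": 0,"ry": 0,"rz": 0,"grip": 0}
    - {"dx": 0,"dy": 0,"dz": 0.1,"rx": 0,"ry": 0,"rz": 0,"grip": 0}
    - {"dx": 0,"dy": 0,"dz": 0,"rx": 0,"ry": 0,"rz": 0,"grip": 0}
    - {"dx": 0,"dy": 0,"dz": 0,"rx": 0,"ry": 0,"rz": 0,"grip": 255}
    - {"dx": 0,"dy": 0,"dz": 0,"rx": 0,"ry": 0,"rz": 0,"grip": 255}
  squeeze: 30

```text
time_s: 5.2
tool_pos: [0.6032, -0.3212, 0.0212]
tool_rot: [[-0.001, 1.0, 0.003], [1.0, 0.001, -0.002], [-0.002, 0.003, -1.0]]
ft_force: [-3.0, 2.1, 19.0]
opening: 0.0522
grip_force: 27.3
```

carry_out:
  commands:
    - {"dx": 0,"dy": 0,"dz": 0,"rx": 0,"ry": 0,"rz": 0,"grip": 255}
    - {"dx": 0,"dy": 0,"dz": 0,"rx": 0,"ry": 0,"rz": 0,"grip": 255}
    - {"dx": 0,"dy": 0,"dz": 0,"rx": 0,"ry": 0,"rz": 0,"grip": 255}
    - {"dx": 0,"dy": 0,"dz": 0,"rx": 0,"ry": 0,"rz": 0,"grip": 255}

```text
time_s: 5.7
tool_pos: [0.6034, -0.3213, 0.0214]
tool_rot: [[-0.001, 1.0, 0.003], [1.0, 0.001, -0.002], [-0.002, 0.003, -1.0]]
ft_force: [-0.1, 1.9, 6.9]
opening: 0.0521
grip_force: 32.0
```

carry_out:
  commands:
    - {"dx": 0,"dy": 0,"dz": -0.1,"rx": 0,"ry": 0,"rz": 0,"grip": 255}
    - {"dx": 0,"dy": 0,"dz": -0.2,"rx": 0,"ry": 0,"rz": 0,"grip": 255}
    - {"dx": 0,"dy": 0,"dz": -0.2,"rx": 0,"ry": 0,"rz": 0,"grip": 255}
    - {"dx": 0.15,"dy": 0,"dz": -0.1,"rx": 0,"ry": 0,"rz": 0,"grip": 255}
    - {"dx": 0.2,"dy": 0.01,"dz": 0,"rx": 0,"ry": 0,"rz": 0,"grip": 255}
    - {"dx": 0.2,"dy": 0.01,"dz": 0,"rx": 0,"ry": 0,"rz": 0,"grip": 255}
    - {"dx": 0.15,"dy": 0.01,"dz": 0,"rx": 0,"ry": 0,"rz": 0,"grip": 255}
    - {"dx": 0.1,"dy": 0,"dz": 0,"rx": 0,"ry": 0,"rz": 0,"grip": 255}

```text
time_s: 6.7
tool_pos: [0.6095, -0.1185, 0.1696]
tool_rot: [[-0.002, 1.0, 0.001], [1.0, 0.002, -0.0], [-0.0, 0.001, -1.0]]
ft_force: [1.1, 0.4, -1.0]
opening: 0.0524
grip_force: 32.0
```

```bash
python3 w.py w2 keeper:0:.06 salt_jar:0:.078 cup:.14:.17 pepper_jar:0:.078
```

```text
[ 0.6094 -0.1157  0.1695] 6.75
keeper origin 0.64 [278.3  69.6] [0.6103 0.0021]
keeper outline 0.73 [282.5, 69.3] onz [ 0.6134 -0.0076] rect (0.6139451861381531, -0.017106913030147552) (0.1615585833787918, 0.10919387638568878) 0.16954189538955688 circ ((0.6137031316757202, 2.242083428427577e-05), 0.08107365667819977) touch [175   0] [392 156]
salt_jar origin 0.64 [117.7 147. ] [ 0.4517 -0.0685]
salt_jar outline 0.59 [85.7, 149.8] onz [ 0.4673 -0.0659] rect (0.47022974491119385, -0.06878852844238281) (0.0750560313463211, 0.04254366084933281) 0.13977758586406708 circ ((0.47022491693496704, -0.06680017709732056), 0.037691690027713776) touch [ 39 124] [140 182]
cup origin 0.67 [279.7 261.2] [ 0.6114 -0.1275]
cup outline 0.84 [277.2, 289.7] onz [ 0.61   -0.1299] rect (0.6084191203117371, -0.13421574234962463) (0.06605146825313568, 0.07660119235515594) 25.627172470092773 circ ((0.6112583875656128, -0.13266903162002563), 0.039284076541662216) touch [216 222] [340 358]
```

View pics/w2.png

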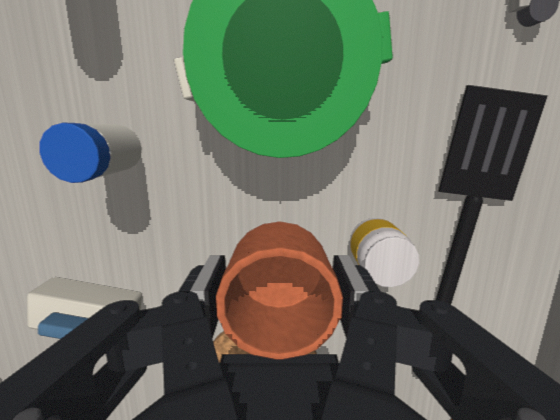

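The picture shows the keeper's dark seat at about pixel (282,53), with the cup held upright at (280,290). Next I'll fit the seat's edge.

```bash
cat > s.py <<'E'
from h import *
p=np.load('last.npy',allow_pickle=True).item();im=p['image'].astype(int)
r,g,b=im[...,0],im[...,1],im[...,2]
m=((g>1.6*r)&(g>1.6*b)&(g>40)&(g<115)).astype(np.uint8); m[180:]=0
m=cv2.morphologyEx(m,cv2.MORPH_OPEN,np.ones((5,5)))
c=max(cv2.findContours(m,0,1)[0],key=cv2.contourArea)[:,0]; c=c[(c[:,1]>1)&(c[:,1]<112)]
W=np.array([onz(p,q,.06)[:2] for q in c]); 
A=np.c_[2*W,np.ones(len(W))];s=np.linalg.lstsq(A,(W**2).sum(1),rcond=None)[0]
print(s[:2],np.sqrt(s[2]+s[0]**2+s[1]**2),im[53,282],im[80,200],len(c))
# cup rim (dark-bright) outer
r_=finder.outline_of('cup',p)
E
python3 s.py
```

```text
[0.61328255 0.00135353] 0.0442841510144367 [ 48 103  59] [ 60 154  80] 248
```

carry_out:
  commands:
    - {"dx": 0.15,"dy": 0.014,"dz": 0,"rx": 0,"ry": 0,"rz": 0,"grip": 255}
    - {"dx": 0.2,"dy": 0,"dz": 0,"rx": 0,"ry": 0,"rz": 0,"grip": 255}
    - {"dx": 0.12,"dy": 0,"dz": 0.1,"rx": 0,"ry": 0,"rz": 0,"grip": 255}
    - {"dx": 0,"dy": 0,"dz": 0.15,"rx": 0,"ry": 0,"rz": 0,"grip": 255}
    - {"dx": 0,"dy": 0,"dz": 0.09,"rx": 0,"ry": 0,"rz": 0,"grip": 255}
    - {"dx": 0,"dy": 0,"dz": 0.03,"rx": 0,"ry": 0,"rz": 0,"grip": 255}
    - {"dx": 0,"dy": 0,"dz": 0,"rx": 0,"ry": 0,"rz": 0,"grip": 255}
    - {"dx": 0,"dy": 0,"dz": 0,"rx": 0,"ry": 0,"rz": 0,"grip": 255}

```text
time_s: 8.2
tool_pos: [0.6139, -0.0034, 0.0777]
tool_rot: [[-0.0, 1.0, 0.002], [1.0, 0.0, -0.0], [-0.0, 0.002, -1.0]]
ft_force: [0.6, 0.1, -1.3]
opening: 0.0524
grip_force: 31.9
```

carry_out:
  commands:
    - {"dx": 0.012,"dy": 0,"dz": 0.012,"rx": 0,"ry": 0,"rz": 0,"grip": 255}
    - {"dx": 0,"dy": 0,"dz": 0.008,"rx": 0,"ry": 0,"rz": 0,"grip": 255}
    - {"dx": 0,"dy": 0,"dz": 0,"rx": 0,"ry": 0,"rz": 0,"grip": 255}

```text
time_s: 8.57
tool_pos: [0.613, 0.0002, 0.0715]
tool_rot: [[-0.001, 1.0, 0.001], [1.0, 0.001, 0.0], [0.0, 0.001, -1.0]]
ft_force: [-0.1, 0.5, -0.0]
opening: 0.0524
grip_force: 32.0
```

Contact is near, so I'll release.

carry_out:
  commands:
    - {"dx": 0,"dy": 0,"dz": 0.004,"rx": 0,"ry": 0,"rz": 0,"grip": 255}
    - {"dx": 0,"dy": 0,"dz": 0,"rx": 0,"ry": 0,"rz": 0,"grip": 120}
    - {"dx": 0,"dy": 0,"dz": 0,"rx": 0,"ry": 0,"rz": 0,"grip": 0}
    - {"dx": 0,"dy": 0,"dz": 0,"rx": 0,"ry": 0,"rz": 0,"grip": 0}
    - {"dx": 0,"dy": 0,"dz": 0,"rx": 0,"ry": 0,"rz": 0,"grip": 0}
    - {"dx": 0,"dy": 0,"dz": -0.1,"rx": 0,"ry": 0,"rz": 0,"grip": 0}
    - {"dx": 0,"dy": 0,"dz": -0.2,"rx": 0,"ry": 0,"rz": 0,"grip": 0}
    - {"dx": 0,"dy": 0,"dz": -0.2,"rx": 0,"ry": 0,"rz": 0,"grip": 0}

```text
time_s: 9.57
tool_pos: [0.6124, 0.0001, 0.1961]
tool_rot: [[-0.001, 1.0, -0.001], [1.0, 0.001, 0.0], [0.0, -0.001, -1.0]]
ft_force: [0.6, 0.6, -0.2]
opening: 0.0851
grip_force: 0.0
```

carry_out:
  commands:
    - {"dx": 0.14,"dy": -0.17,"dz": -0.05,"rx": 0,"ry": 0,"rz": 0,"grip": 0}
    - {"dx": 0.14,"dy": -0.17,"dz": -0.05,"rx": 0,"ry": 0,"rz": 0,"grip": 0}
    - {"dx": 0.14,"dy": -0.17,"dz": 0,"rx": 0,"ry": 0,"rz": 0,"grip": 0}
    - {"dx": 0.14,"dy": -0.17,"dz": 0,"rx": 0,"ry": 0,"rz": 0,"grip": 0}
    - {"dx": 0.14,"dy": -0.17,"dz": 0,"rx": 0,"ry": 0,"rz": 0,"grip": 0}
    - {"dx": 0,"dy": 0,"dz": 0,"rx": 0,"ry": 0,"rz": 0,"grip": 0}

```text
time_s: 10.32
tool_pos: [0.3976, 0.1768, 0.2202]
tool_rot: [[-0.005, 1.0, -0.0], [1.0, 0.005, 0.0], [0.0, -0.0, -1.0]]
ft_force: [0.7, 0.2, 0.3]
opening: 0.0852
grip_force: 0.0
```

```bash
python3 w.py w3 butter_base:0:.022 caddy:0:.008; python3 - <<'E'
from h import *
p=vision.get_image('scene'); save(p,'s3.png')
r=finder.place_of('cup',p)[0]; print(r['score'],onz(p,r['position'],.06))
a=np.load('last.npy',allow_pickle=True).item()['image']
cv2.imwrite('pics/v3.png',np.hstack([cv2.resize(a,(480,360)),cv2.resize(p['image'][180:300,200:320],(300,360))])[:,:,::-1])
E
```

```text
[0.3994 0.1758 0.2205] 10.375
butter_base origin 0.78 [283.6 107.3] [0.4037 0.2674]
butter_base outline 0.89 [283.1, 107.9] onz [0.4029 0.2655] rect (0.40299105644226074, 0.2621913254261017) (0.11920622736215591, 0.06243562698364258) 8.342809677124023 circ ((0.40340137481689453, 0.26207178831100464), 0.06591039150953293) touch [223  72] [342 148]
caddy origin 0.86 [429.8  39.2] [0.557 0.336]
caddy outline 0.85 [436.1, 71.1] onz [0.5643 0.3039] rect (0.5783774852752686, 0.3119906187057495) (0.10962492972612381, 0.14800004661083221) 15.330276489257812 circ ((0.5727826952934265, 0.3129528760910034), 0.08723655343055725) touch [387   0] [507 143]Traceback (most recent call last):
  File "<stdin>", line 3, in <module>
IndexError: list index out of range
```

```bash
python3 - <<'E'
from h import *
p=cv2.imread('pics/s3.png')
a=cv2.imread('pics/w3.png')
cv2.imwrite('pics/v3.png',np.hstack([cv2.resize(a,(480,360)),cv2.resize(p[180:300,200:320],(300,360))]))
E
```

```text
(no output)
```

View pics/v3.png

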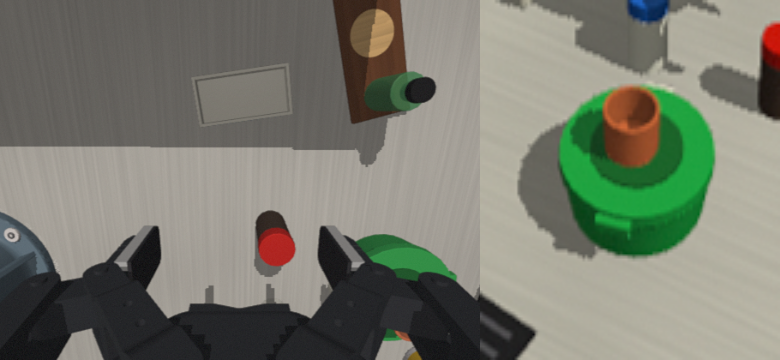

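The picture shows the cup upright in the middle of the keeper's seat. The dish lies with its long side along x at a yaw of +8°, at (0.403,0.262). I'll turn the tool to match.

carry_out:
  commands:
    - {"dx": 0,"dy": 0,"dz": 0.05,"rx": 0,"ry": 0,"rz": 0.0284,"grip": 0}
    - {"dx": 0,"dy": 0,"dz": 0.05,"rx": 0,"ry": 0,"rz": 0.0284,"grip": 0}
    - {"dx": 0,"dy": 0,"dz": 0.05,"rx": 0,"ry": 0,"rz": 0.0284,"grip": 0}
    - {"dx": 0,"dy": 0,"dz": 0.05,"rx": 0,"ry": 0,"rz": 0.0284,"grip": 0}
    - {"dx": 0,"dy": 0,"dz": 0.05,"rx": 0,"ry": 0,"rz": 0.0284,"grip": 0}
    - {"dx": 0,"dy": 0,"dz": 0.05,"rx": 0,"ry": 0,"rz": 0.0284,"grip": 0}
    - {"dx": 0,"dy": 0,"dz": 0.05,"rx": 0,"ry": 0,"rz": 0.0284,"grip": 0}
    - {"dx": 0,"dy": 0,"dz": 0.05,"rx": 0,"ry": 0,"rz": 0.0284,"grip": 0}

```text
time_s: 11.68
tool_pos: [0.4008, 0.1743, 0.1197]
tool_rot: [[0.991, 0.136, -0.0], [0.136, -0.991, -0.0], [-0.0, 0.0, -1.0]]
ft_force: [-0.1, -0.5, 0.0]
opening: 0.0853
grip_force: 0.0
```

carry_out:
  commands:
    - {"dx": 0.032,"dy": -0.17,"dz": 0,"rx": 0,"ry": 0,"rz": 0,"grip": 0}
    - {"dx": 0.032,"dy": -0.168,"dz": 0,"rx": 0,"ry": 0,"rz": 0,"grip": 0}
    - {"dx": 0,"dy": 0,"dz": 0.2,"rx": 0,"ry": 0,"rz": 0,"grip": 0}
    - {"dx": 0,"dy": 0,"dz": 0,"rx": 0,"ry": 0,"rz": 0,"grip": 0}

```text
time_s: 12.18
tool_pos: [0.4009, 0.2596, 0.0669]
tool_rot: [[0.99, 0.143, -0.008], [0.143, -0.99, -0.003], [-0.009, 0.002, -1.0]]
ft_force: [-0.4, -0.5, -0.0]
opening: 0.0852
grip_force: 0.0
```

```bash
python3 w.py w4 butter_base:0:.022
```

```text
[0.4026 0.2599 0.0689] 12.225
butter_base origin 0.64 [273.9 219.6] [0.407  0.2638]
butter_base outline 0.85 [272.5, 221.9] onz [0.4122 0.2651] rect (0.40353384613990784, 0.2622338831424713) (0.11797843873500824, 0.059759702533483505) 8.150603294372559 circ ((0.40343186259269714, 0.26208868622779846), 0.06534190475940704) touch [225 141] [325 315]
```

View pics/w4.png

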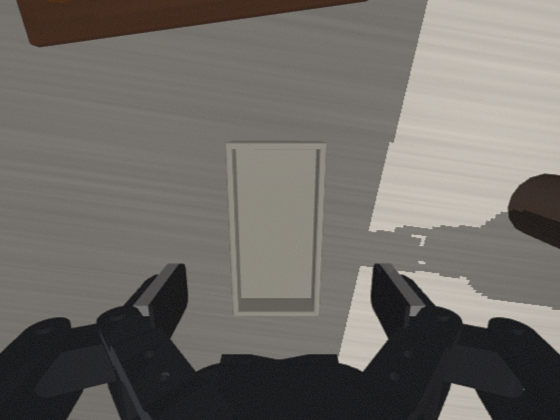

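The picture shows the dish centred between the fingers, spanning pixels (225–325, 141–315). I'll descend and grip across its width.

carry_out:
  commands:
    - {"dx": 0.005,"dy": -0.008,"dz": 0.13,"rx": 0,"ry": 0,"rz": 0,"grip": 0}
    - {"dx": 0,"dy": 0,"dz": 0.09,"rx": 0,"ry": 0,"rz": 0,"grip": 0}
    - {"dx": 0,"dy": 0,"dz": 0.04,"rx": 0,"ry": 0,"rz": 0,"grip": 0}
    - {"dx": 0,"dy": 0,"dz": 0,"rx": 0,"ry": 0,"rz": 0,"grip": 0}
    - {"dx": 0,"dy": 0,"dz": 0,"rx": 0,"ry": 0,"rz": 0,"grip": 255}
    - {"dx": 0,"dy": 0,"dz": 0,"rx": 0,"ry": 0,"rz": 0,"grip": 255}
    - {"dx": 0,"dy": 0,"dz": 0,"rx": 0,"ry": 0,"rz": 0,"grip": 255}
    - {"dx": 0,"dy": 0,"dz": 0,"rx": 0,"ry": 0,"rz": 0,"grip": 255}
  squeeze: 40

```text
time_s: 13.32
tool_pos: [0.406, 0.2633, 0.0067]
tool_rot: [[0.99, 0.143, 0.002], [0.143, -0.99, 0.001], [0.002, -0.0, -1.0]]
ft_force: [-0.4, -1.6, 6.0]
opening: 0.0589
grip_force: 43.0
```

carry_out:
  commands:
    - {"dx": 0,"dy": 0,"dz": -0.04,"rx": 0,"ry": 0,"rz": 0,"grip": 255}
    - {"dx": 0,"dy": 0,"dz": -0.12,"rx": 0,"ry": 0,"rz": 0,"grip": 255}
    - {"dx": 0,"dy": 0,"dz": -0.2,"rx": 0,"ry": 0,"rz": 0,"grip": 255}
    - {"dx": 0,"dy": 0,"dz": -0.2,"rx": 0,"ry": 0,"rz": 0,"grip": 255}
    - {"dx": 0,"dy": 0,"dz": -0.06,"rx": 0,"ry": 0,"rz": 0,"grip": 255}
    - {"dx": 0,"dy": 0,"dz": 0,"rx": 0,"ry": 0,"rz": 0,"grip": 255}
    - {"dx": 0.025,"dy": 0.1,"dz": 0,"rx": 0,"ry": 0,"rz": 0,"grip": 255}
    - {"dx": 0.025,"dy": 0.15,"dz": 0,"rx": 0,"ry": 0,"rz": 0,"grip": 255}

```text
time_s: 14.32
tool_pos: [0.4245, 0.2025, 0.1577]
tool_rot: [[0.989, 0.145, -0.004], [0.145, -0.989, -0.001], [-0.004, 0.0, -1.0]]
ft_force: [0.9, -0.2, -2.5]
opening: 0.059
grip_force: 44.6
```

carry_out:
  commands:
    - {"dx": 0.025,"dy": 0.18,"dz": 0,"rx": 0,"ry": 0,"rz": 0,"grip": 255}
    - {"dx": 0.025,"dy": 0.18,"dz": 0,"rx": 0,"ry": 0,"rz": 0,"grip": 255}
    - {"dx": 0.025,"dy": 0.18,"dz": 0,"rx": 0,"ry": 0,"rz": 0,"grip": 255}
    - {"dx": 0.025,"dy": 0.18,"dz": 0,"rx": 0,"ry": 0,"rz": 0,"grip": 255}
    - {"dx": 0.025,"dy": 0.18,"dz": 0,"rx": 0,"ry": 0,"rz": 0,"grip": 255}
    - {"dx": 0.025,"dy": 0.18,"dz": 0,"rx": 0,"ry": 0,"rz": 0,"grip": 255}
    - {"dx": 0.025,"dy": 0.18,"dz": 0,"rx": 0,"ry": 0,"rz": 0,"grip": 255}
    - {"dx": 0.025,"dy": 0.18,"dz": 0,"rx": 0,"ry": 0,"rz": 0,"grip": 255}

```text
time_s: 15.32
tool_pos: [0.5259, -0.1469, 0.1572]
tool_rot: [[0.99, 0.143, -0.004], [0.143, -0.99, 0.002], [-0.004, -0.003, -1.0]]
ft_force: [0.6, 1.0, -1.8]
opening: 0.0587
grip_force: 44.6
```

carry_out:
  commands:
    - {"dx": 0.025,"dy": 0.18,"dz": 0,"rx": 0,"ry": 0,"rz": 0,"grip": 255}
    - {"dx": 0.025,"dy": 0.18,"dz": 0,"rx": 0,"ry": 0,"rz": 0,"grip": 255}
    - {"dx": 0.025,"dy": 0.18,"dz": 0,"rx": 0,"ry": 0,"rz": 0,"grip": 255}
    - {"dx": 0.025,"dy": 0.15,"dz": 0,"rx": 0,"ry": 0,"rz": 0,"grip": 255}
    - {"dx": 0.025,"dy": 0.08,"dz": 0,"rx": 0,"ry": 0,"rz": 0,"grip": 255}
    - {"dx": 0,"dy": 0,"dz": 0,"rx": 0,"ry": 0,"rz": 0,"grip": 255}

```text
time_s: 16.08
tool_pos: [0.5846, -0.3326, 0.1566]
tool_rot: [[0.99, 0.142, -0.004], [0.142, -0.99, 0.003], [-0.003, -0.004, -1.0]]
ft_force: [0.1, 0.2, -2.4]
opening: 0.0585
grip_force: 44.6
```

```bash
python3 w.py w5 butter_base:.15:.172 trivet:0:.01
```

```text
[ 0.5845 -0.3314  0.157 ] 16.125
butter_base origin 0.9 [277.7 268.1] [ 0.583  -0.3323]
butter_base outline 0.6 [278.1, 251.1] onz [ 0.6017 -0.3299] rect (0.593589723110199, -0.33119988441467285) (0.09697888791561127, 0.05950767919421196) 8.216803550720215 circ ((0.5930402874946594, -0.3311576843261719), 0.055778589099645615) touch [206 159] [350 358]
trivet outline 0.83 [278.0, 140.6] onz [ 0.6419 -0.3231] rect (0.64241623878479, -0.32328659296035767) (0.03326676785945892, 0.11551925539970398) 8.66745376586914 circ ((0.6268991231918335, -0.32565200328826904), 0.057859648019075394) touch [216 121] [341 159]
```

View pics/w5.png

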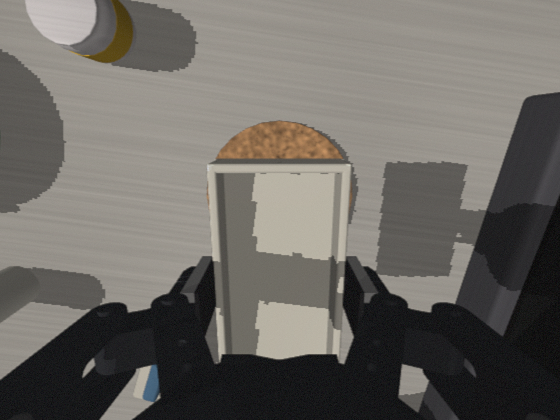

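The dish is held level and square over the trivet, its far rim at pixel row 165. I'll shift 7.5 mm and lower.

carry_out:
  commands:
    - {"dx": 0.03,"dy": 0.002,"dz": 0.1,"rx": 0,"ry": 0,"rz": 0,"grip": 255}
    - {"dx": 0,"dy": 0,"dz": 0.15,"rx": 0,"ry": 0,"rz": 0,"grip": 255}
    - {"dx": 0,"dy": 0,"dz": 0.15,"rx": 0,"ry": 0,"rz": 0,"grip": 255}
    - {"dx": 0,"dy": 0,"dz": 0.08,"rx": 0,"ry": 0,"rz": 0,"grip": 255}
    - {"dx": 0,"dy": 0,"dz": 0.05,"rx": 0,"ry": 0,"rz": 0,"grip": 255}
    - {"dx": 0,"dy": 0,"dz": 0.016,"rx": 0,"ry": 0,"rz": 0,"grip": 255}
    - {"dx": 0,"dy": 0,"dz": 0,"rx": 0,"ry": 0,"rz": 0,"grip": 255}
    - {"dx": 0,"dy": 0,"dz": 0,"rx": 0,"ry": 0,"rz": 0,"grip": 255}

```text
time_s: 17.32
tool_pos: [0.5941, -0.3323, 0.0252]
tool_rot: [[0.99, 0.143, 0.002], [0.143, -0.99, -0.001], [0.002, 0.002, -1.0]]
ft_force: [-0.4, -0.8, -1.8]
opening: 0.059
grip_force: 44.5
```

carry_out:
  commands:
    - {"dx": -0.004,"dy": -0.002,"dz": 0.012,"rx": 0,"ry": 0,"rz": 0,"grip": 255}
    - {"dx": 0,"dy": 0,"dz": 0.004,"rx": 0,"ry": 0,"rz": 0,"grip": 255}
    - {"dx": 0,"dy": 0,"dz": 0,"rx": 0,"ry": 0,"rz": 0,"grip": 255}

```text
time_s: 17.7
tool_pos: [0.5922, -0.3312, 0.0197]
tool_rot: [[0.99, 0.143, -0.0], [0.143, -0.99, 0.0], [-0.0, -0.0, -1.0]]
ft_force: [-0.5, -0.1, -2.4]
opening: 0.0586
grip_force: 44.5
```

carry_out:
  commands:
    - {"dx": 0,"dy": 0,"dz": 0.008,"rx": 0,"ry": 0,"rz": 0,"grip": 255}
    - {"dx": 0,"dy": 0,"dz": 0.006,"rx": 0,"ry": 0,"rz": 0,"grip": 255}
    - {"dx": 0,"dy": 0,"dz": 0,"rx": 0,"ry": 0,"rz": 0,"grip": 255}

```text
time_s: 18.08
tool_pos: [0.5923, -0.3313, 0.0168]
tool_rot: [[0.99, 0.143, -0.0], [0.143, -0.99, -0.0], [-0.0, 0.0, -1.0]]
ft_force: [-1.5, 0.9, 3.1]
opening: 0.0588
grip_force: 45.2
```

Contact. I'll release and rise.

carry_out:
  commands:
    - {"dx": 0,"dy": 0,"dz": 0,"rx": 0,"ry": 0,"rz": 0,"grip": 140}
    - {"dx": 0,"dy": 0,"dz": 0,"rx": 0,"ry": 0,"rz": 0,"grip": 0}
    - {"dx": 0,"dy": 0,"dz": 0,"rx": 0,"ry": 0,"rz": 0,"grip": 0}
    - {"dx": 0,"dy": 0,"dz": 0,"rx": 0,"ry": 0,"rz": 0,"grip": 0}
    - {"dx": 0,"dy": 0,"dz": -0.1,"rx": 0,"ry": 0,"rz": 0,"grip": 0}
    - {"dx": 0,"dy": 0,"dz": -0.2,"rx": 0,"ry": 0,"rz": 0,"grip": 0}
    - {"dx": 0,"dy": 0,"dz": -0.25,"rx": 0,"ry": 0,"rz": 0,"grip": 0}
    - {"dx": 0,"dy": 0,"dz": -0.25,"rx": 0,"ry": 0,"rz": 0,"grip": 0}

```text
time_s: 19.08
tool_pos: [0.5921, -0.3311, 0.2179]
tool_rot: [[0.99, 0.143, -0.0], [0.143, -0.99, 0.0], [-0.0, -0.0, -1.0]]
ft_force: [0.4, -0.3, 0.5]
opening: 0.0853
grip_force: 0.0
```

carry_out:
  commands:
    - {"dx": -0.2,"dy": 0,"dz": 0,"rx": 0,"ry": 0,"rz": 0,"grip": 0}
    - {"dx": -0.2,"dy": 0,"dz": 0,"rx": 0,"ry": 0,"rz": 0,"grip": 0}
    - {"dx": 0,"dy": 0,"dz": 0,"rx": 0,"ry": 0,"rz": 0,"grip": 0}

```text
time_s: 19.45
tool_pos: [0.4906, -0.3459, 0.2162]
tool_rot: [[0.99, 0.141, -0.001], [0.141, -0.99, 0.0], [-0.001, -0.001, -1.0]]
ft_force: [1.1, -0.3, 0.4]
opening: 0.0854
grip_force: 0.0
```

```bash
python3 w.py w6 butter_base:.01:.032 trivet:0:.01 butter_lid:0:.04
```

```text
[ 0.4923 -0.346   0.2166] 19.5
butter_base origin 0.63 [279.1  97.1] [ 0.5905 -0.3318]
butter_base outline 0.85 [276.8, 88.3] onz [ 0.5963 -0.3287] rect (0.589304506778717, -0.33145177364349365) (0.11700810492038727, 0.0598154179751873) 8.23093032836914 circ ((0.5892205238342285, -0.33087158203125), 0.0649699941277504) touch [247  30] [310 156]
trivet outline 0.65 [247.1, 92.3] onz [ 0.5905 -0.2977] rect (0.5820601582527161, -0.28102928400039673) (0.12119375169277191, 0.03932550922036171) 9.022083282470703 circ ((0.5847330093383789, -0.2978634536266327), 0.060696884989738464) touch [212  34] [250 156]
butter_lid origin 0.72 [185.6 243.7] [ 0.4062 -0.241 ]
butter_lid outline 0.56 [179.8, 239.0] onz [ 0.428 -0.245] rect (0.4191879332065582, -0.24246157705783844) (0.04572638124227524, 0.09521473944187164) 78.52818298339844 circ ((0.41921329498291016, -0.24145185947418213), 0.05184820666909218) touch [148 204] [207 282]
```

View pics/w6.png

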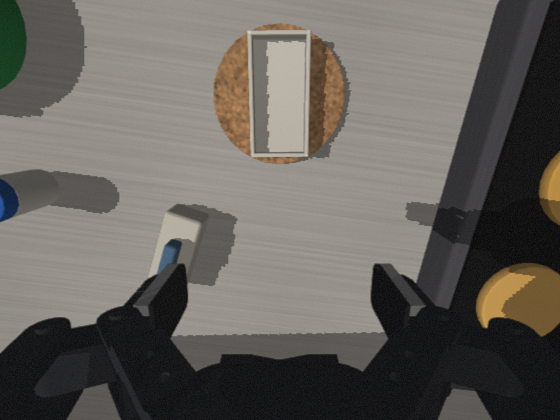

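The dish sits centred on the trivet at (0.589,-0.3315), yaw 8.2°. The lid is at pixel (180,240) with a yaw of about -11.5°. I'll turn 20° and go above the lid.

carry_out:
  commands:
    - {"dx": 0,"dy": 0,"dz": 0,"rx": 0,"ry": 0,"rz": 0.0274,"grip": 0}
    - {"dx": 0,"dy": 0,"dz": 0,"rx": 0,"ry": 0,"rz": 0.0273,"grip": 0}
    - {"dx": -0.14,"dy": -0.12,"dz": 0,"rx": 0,"ry": 0,"rz": 0,"grip": 0}
    - {"dx": -0.14,"dy": -0.12,"dz": 0,"rx": 0,"ry": 0,"rz": 0,"grip": 0}
    - {"dx": -0.134,"dy": -0.104,"dz": 0,"rx": 0,"ry": 0,"rz": 0,"grip": 0}
    - {"dx": 0,"dy": 0,"dz": 0,"rx": 0,"ry": 0,"rz": 0,"grip": 0}

```text
time_s: 20.55
tool_pos: [0.4081, -0.2386, 0.216]
tool_rot: [[0.98, -0.197, -0.001], [-0.197, -0.98, 0.001], [-0.001, -0.001, -1.0]]
ft_force: [0.4, 0.1, 0.2]
opening: 0.0853
grip_force: 0.0
```

```bash
python3 w.py w7 butter_lid:0:.04; cat > bl.py <<'E'
from h import *
p=np.load('last.npy',allow_pickle=True).item();im=p['image'].astype(int)
r,g,b=im[...,0],im[...,1],im[...,2]
m=((b>1.3*r)&(b>50)&(b>g+10)).astype(np.uint8);n,l,s,c=cv2.connectedComponentsWithStats(m)
for i in np.argsort(-s[1:,4])[:3]+1:
    q=np.argwhere(l==i)[:,::-1]; W=np.array([onz(p,x,.062)[:2] for x in q]).astype(np.float32)
    print(s[i],cv2.minAreaRect(W))
E
python3 bl.py
```

```text
[ 0.4092 -0.2402  0.2166] 20.6
butter_lid origin 0.83 [277.6 189.7] [ 0.4078 -0.2364]
butter_lid outline 0.61 [278.4, 195.0] onz [ 0.4098 -0.2379] rect (0.40723294019699097, -0.2373916357755661) (0.0413031168282032, 0.10029302537441254) 78.27181243896484 circ ((0.40686720609664917, -0.23737700283527374), 0.05233197659254074) touch [259 149] [298 242]
[  66  168   57   48 2140] ((0.45340973138809204, -0.06279131770133972), (0.04619905352592468, 0.05561356619000435), 14.350062370300293)
[273 180  13  45 552] ((0.406933069229126, -0.23805272579193115), (0.011983755975961685, 0.04463331401348114), 78.38233184814453)
[318  33   1   3   3] ((0.5457305908203125, -0.29981422424316406), (1.0855728760361671e-08, 0.0015288777649402618), 80.64270782470703)
```

View pics/w7.png

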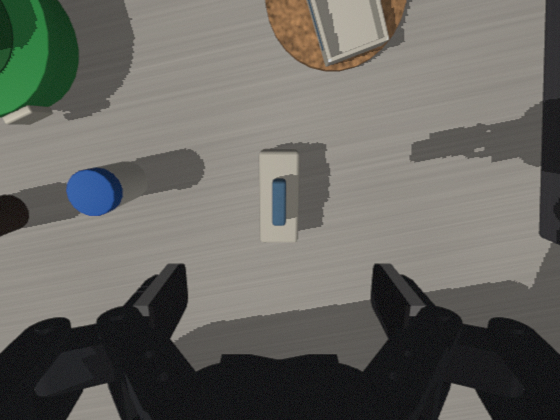

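The lid is centred at pixel (279,196), its handle at (279,202), aligned with the tool. I'll descend onto the handle.

carry_out:
  commands:
    - {"dx": -0.01,"dy": -0.008,"dz": 0.2,"rx": 0,"ry": 0,"rz": 0,"grip": 0}
    - {"dx": 0,"dy": 0,"dz": 0.2,"rx": 0,"ry": 0,"rz": 0,"grip": 0}
    - {"dx": 0,"dy": 0,"dz": 0.15,"rx": 0,"ry": 0,"rz": 0,"grip": 0}
    - {"dx": 0,"dy": 0,"dz": 0.09,"rx": 0,"ry": 0,"rz": 0,"grip": 0}
    - {"dx": 0,"dy": 0,"dz": 0.04,"rx": 0,"ry": 0,"rz": 0,"grip": 0}
    - {"dx": 0,"dy": 0,"dz": 0,"rx": 0,"ry": 0,"rz": 0,"grip": 0}
    - {"dx": 0,"dy": 0,"dz": 0,"rx": 0,"ry": 0,"rz": 0,"grip": 0}

```text
time_s: 21.58
tool_pos: [0.4078, -0.2392, 0.0473]
tool_rot: [[0.98, -0.199, 0.001], [-0.199, -0.98, -0.001], [0.002, 0.001, -1.0]]
ft_force: [0.8, 0.8, -0.3]
opening: 0.0856
grip_force: 0.0
```

carry_out:
  commands:
    - {"dx": 0,"dy": -0.003,"dz": 0.008,"rx": 0,"ry": 0,"rz": 0,"grip": 0}
    - {"dx": 0,"dy": 0,"dz": 0,"rx": 0,"ry": 0,"rz": 0,"grip": 255}
    - {"dx": 0,"dy": 0,"dz": 0,"rx": 0,"ry": 0,"rz": 0,"grip": 255}
    - {"dx": 0,"dy": 0,"dz": 0,"rx": 0,"ry": 0,"rz": 0,"grip": 255}
    - {"dx": 0,"dy": 0,"dz": 0,"rx": 0,"ry": 0,"rz": 0,"grip": 255}
    - {"dx": 0,"dy": 0,"dz": 0,"rx": 0,"ry": 0,"rz": 0,"grip": 255}
    - {"dx": 0,"dy": 0,"dz": 0,"rx": 0,"ry": 0,"rz": 0,"grip": 255}
    - {"dx": 0,"dy": 0,"dz": 0,"rx": 0,"ry": 0,"rz": 0,"grip": 255}
  squeeze: 50

```text
time_s: 22.58
tool_pos: [0.4071, -0.2378, 0.0445]
tool_rot: [[0.98, -0.198, 0.0], [-0.198, -0.98, -0.0], [0.0, 0.0, -1.0]]
ft_force: [0.2, -0.8, 2.1]
opening: 0.0127
grip_force: 50.6
```

carry_out:
  commands:
    - {"dx": 0,"dy": 0,"dz": -0.04,"rx": 0,"ry": 0,"rz": 0,"grip": 255}
    - {"dx": 0,"dy": 0,"dz": -0.1,"rx": 0,"ry": 0,"rz": 0,"grip": 255}
    - {"dx": 0,"dy": 0,"dz": -0.15,"rx": 0,"ry": 0,"rz": -0.018,"grip": 255}
    - {"dx": 0,"dy": 0,"dz": -0.15,"rx": 0,"ry": 0,"rz": -0.018,"grip": 255}
    - {"dx": 0,"dy": 0,"dz": 0,"rx": 0,"ry": 0,"rz": -0.0186,"grip": 255}
    - {"dx": 0.13,"dy": 0.095,"dz": 0,"rx": 0,"ry": 0,"rz": 0,"grip": 255}
    - {"dx": 0.14,"dy": 0.1,"dz": 0,"rx": 0,"ry": 0,"rz": 0,"grip": 255}
    - {"dx": 0.14,"dy": 0.1,"dz": 0,"rx": 0,"ry": 0,"rz": 0,"grip": 255}

```text
time_s: 23.58
tool_pos: [0.5199, -0.2961, 0.1543]
tool_rot: [[0.99, 0.143, -0.0], [0.143, -0.99, 0.001], [-0.0, -0.001, -1.0]]
ft_force: [0.2, -0.3, -2.8]
opening: 0.013
grip_force: 50.0
```

carry_out:
  commands:
    - {"dx": 0.13,"dy": 0.09,"dz": 0,"rx": 0,"ry": 0,"rz": 0,"grip": 255}
    - {"dx": 0.128,"dy": 0.09,"dz": 0,"rx": 0,"ry": 0,"rz": 0,"grip": 255}
    - {"dx": 0,"dy": 0,"dz": 0,"rx": 0,"ry": 0,"rz": 0,"grip": 255}
    - {"dx": 0,"dy": 0,"dz": 0,"rx": 0,"ry": 0,"rz": 0,"grip": 255}

```text
time_s: 24.08
tool_pos: [0.5884, -0.3305, 0.1535]
tool_rot: [[0.99, 0.143, -0.002], [0.143, -0.99, 0.002], [-0.002, -0.002, -1.0]]
ft_force: [0.6, 0.2, -3.0]
opening: 0.0129
grip_force: 50.0
```

```bash
python3 w.py w8 butter_base:.01:.032 butter_lid:.11:.15;python3 - <<'E'
from h import *
p=np.load('last.npy',allow_pickle=True).item();im=p['image'].copy()
def box(c,yaw,l,w,z,col):
    R=np.array([[np.cos(yaw),-np.sin(yaw)],[np.sin(yaw),np.cos(yaw)]])
    q=[proj(p,[*(np.array(c)+R@np.array(d)*[1,1]),z]) for d in ((l/2,w/2),(l/2,-w/2),(-l/2,-w/2),(-l/2,w/2))]
    cv2.polylines(im,[np.int32(q)],True,col)
o=readout.get_obs();c=o['tool_pos'];y=np.arctan2(o['tool_rot'][1,0],o['tool_rot'][0,0]);print(c,np.degrees(y))
box((.5893,-.3315),np.radians(8.2),.118,.06,.032,(255,0,0))
box(c[:2],y,.1,.042,c[2]-.0445+.04,(0,255,0)); box(c[:2],y,.046,.014,c[2]-.0445+.062,(255,255,0))
cv2.imwrite('pics/v8.png',im[:,:,::-1])
E
```

```text
[ 0.5883 -0.3304  0.1538] 24.125
butter_base outline 0.86 [284.0, 150.0] onz [ 0.6401 -0.3271] rect (0.6371263265609741, -0.32459479570388794) (0.023165209218859673, 0.05966522544622421) 6.575736999511719 circ ((0.6361777782440186, -0.3247252404689789), 0.03134530037641525) touch [245 140] [316 168]
butter_lid origin 0.64 [281.  239.9] [ 0.5892 -0.3317]
butter_lid outline 0.62 [280.1, 223.9] onz [ 0.6122 -0.3277] rect (0.5905336141586304, -0.3301491439342499) (0.1006527990102768, 0.04059715196490288) 8.252976417541504 circ ((0.5909867882728577, -0.3298245966434479), 0.051547978073358536) touch [237 166] [321 347]
[ 0.5887604  -0.33097036  0.1546808 ] 8.203098762852425
```

View pics/v8.png

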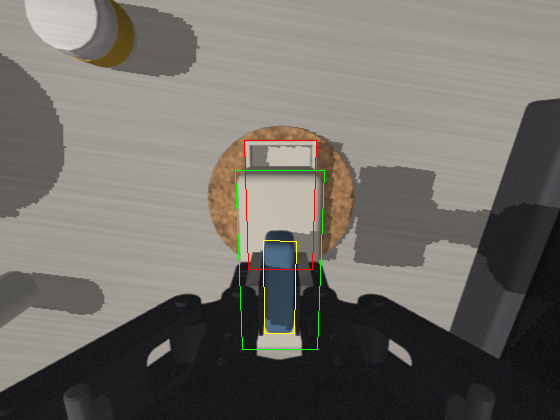

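The overlay agrees with the picture: the dish's far rim is at row 141 and the lid's front edge at row 168. Position is good within the play, so I'll lower.

carry_out:
  commands:
    - {"dx": -0.004,"dy": 0.004,"dz": 0.1,"rx": 0,"ry": 0,"rz": 0,"grip": 255}
    - {"dx": 0,"dy": 0,"dz": 0.12,"rx": 0,"ry": 0,"rz": 0,"grip": 255}
    - {"dx": 0,"dy": 0,"dz": 0.06,"rx": 0,"ry": 0,"rz": 0,"grip": 255}
    - {"dx": 0,"dy": 0,"dz": 0.02,"rx": 0,"ry": 0,"rz": 0,"grip": 255}
    - {"dx": 0,"dy": 0,"dz": 0.02,"rx": 0,"ry": 0,"rz": 0,"grip": 255}
    - {"dx": 0,"dy": 0,"dz": 0.02,"rx": 0,"ry": 0,"rz": 0,"grip": 255}
    - {"dx": 0,"dy": 0,"dz": 0,"rx": 0,"ry": 0,"rz": 0,"grip": 255}
    - {"dx": 0,"dy": 0,"dz": 0,"rx": 0,"ry": 0,"rz": 0,"grip": 255}

```text
time_s: 25.32
tool_pos: [0.5887, -0.3326, 0.0697]
tool_rot: [[0.99, 0.143, 0.0], [0.143, -0.99, -0.0], [0.0, 0.0, -1.0]]
ft_force: [0.8, 0.7, -1.8]
opening: 0.0128
grip_force: 49.9
```

Below the rim with no contact. I'll continue down.

carry_out:
  commands:
    - {"dx": 0,"dy": 0,"dz": 0.016,"rx": 0,"ry": 0,"rz": 0,"grip": 255}
    - {"dx": 0,"dy": 0,"dz": 0.012,"rx": 0,"ry": 0,"rz": 0,"grip": 255}
    - {"dx": 0,"dy": 0,"dz": 0.008,"rx": 0,"ry": 0,"rz": 0,"grip": 255}
    - {"dx": 0,"dy": 0,"dz": 0,"rx": 0,"ry": 0,"rz": 0,"grip": 255}

```text
time_s: 25.82
tool_pos: [0.5882, -0.3323, 0.0599]
tool_rot: [[0.99, 0.143, -0.0], [0.143, -0.99, 0.0], [-0.0, -0.0, -1.0]]
ft_force: [-0.3, 0.1, -3.0]
opening: 0.0128
grip_force: 50.0
```

carry_out:
  commands:
    - {"dx": 0,"dy": 0,"dz": 0.005,"rx": 0,"ry": 0,"rz": 0,"grip": 255}
    - {"dx": 0,"dy": 0,"dz": 0.004,"rx": 0,"ry": 0,"rz": 0,"grip": 255}
    - {"dx": 0,"dy": 0,"dz": 0,"rx": 0,"ry": 0,"rz": 0,"grip": 255}

```text
time_s: 26.2
tool_pos: [0.5886, -0.3327, 0.0594]
tool_rot: [[0.99, 0.143, 0.0], [0.143, -0.99, -0.0], [0.0, 0.001, -1.0]]
ft_force: [-4.0, 0.9, 5.9]
opening: 0.0127
grip_force: 51.1
```

Seated at the expected height. I'll release.

carry_out:
  commands:
    - {"dx": 0,"dy": 0,"dz": 0,"rx": 0,"ry": 0,"rz": 0,"grip": 180}
    - {"dx": 0,"dy": 0,"dz": 0,"rx": 0,"ry": 0,"rz": 0,"grip": 0}
    - {"dx": 0,"dy": 0,"dz": 0,"rx": 0,"ry": 0,"rz": 0,"grip": 0}
    - {"dx": 0,"dy": 0,"dz": 0,"rx": 0,"ry": 0,"rz": 0,"grip": 0}
    - {"dx": 0,"dy": 0,"dz": -0.1,"rx": 0,"ry": 0,"rz": 0,"grip": 0}
    - {"dx": 0,"dy": 0,"dz": -0.2,"rx": 0,"ry": 0,"rz": 0,"grip": 0}
    - {"dx": 0,"dy": 0,"dz": -0.25,"rx": 0,"ry": 0,"rz": 0,"grip": 0}
    - {"dx": 0,"dy": 0,"dz": -0.1,"rx": 0,"ry": 0,"rz": 0,"grip": 0}

```text
time_s: 27.2
tool_pos: [0.5901, -0.3337, 0.2259]
tool_rot: [[0.99, 0.143, 0.006], [0.143, -0.99, -0.005], [0.005, 0.005, -1.0]]
ft_force: [-0.7, -0.5, 0.4]
opening: 0.0852
grip_force: 0.0
```

carry_out:
  commands:
    - {"dx": -0.2,"dy": 0,"dz": 0,"rx": 0,"ry": 0,"rz": 0,"grip": 0}
    - {"dx": -0.2,"dy": 0,"dz": 0,"rx": 0,"ry": 0,"rz": 0,"grip": 0}
    - {"dx": 0,"dy": 0,"dz": 0,"rx": 0,"ry": 0,"rz": 0,"grip": 0}

```text
time_s: 27.58
tool_pos: [0.4867, -0.3469, 0.2204]
tool_rot: [[0.99, 0.14, -0.001], [0.14, -0.99, 0.001], [-0.001, -0.001, -1.0]]
ft_force: [0.2, 0.7, 0.2]
opening: 0.0851
grip_force: 0.0
```

```bash
python3 w.py w9 butter_base:.01:.032 butter_lid:.015:.055 salt_jar:0:.078
```

```text
[ 0.4884 -0.347   0.2208] 27.625
butter_base outline 0.65 [256.6, 85.0] onz [ 0.5931 -0.3094] rect (0.5890817046165466, -0.3318099081516266) (0.11676298826932907, 0.06050936505198479) 8.078207015991211 circ ((0.5890474915504456, -0.33062827587127686), 0.0645783320069313) touch [247  27] [309 152]
butter_lid origin 0.61 [280.7  94.8] [ 0.5891 -0.3343]
butter_lid outline 0.8 [279.9, 88.6] onz [ 0.5905 -0.3331] rect (0.5865819454193115, -0.33318209648132324) (0.0983409658074379, 0.04172921180725098) 6.974635601043701 circ ((0.5865615606307983, -0.33265256881713867), 0.0512113980948925) touch [257  34] [302 147]
salt_jar origin 0.95 [ 42.  184.2] [ 0.4522 -0.0674]
salt_jar outline 0.86 [25.0, 188.5] onz [ 0.4681 -0.1094] rect (0.4694119989871979, -0.10672271251678467) (0.04057121276855469, 0.07225459069013596) 26.15363121032715 circ ((0.45978236198425293, -0.1114514023065567), 0.03746538981795311) touch [  0 166] [ 61 218]
```

View pics/w9.png

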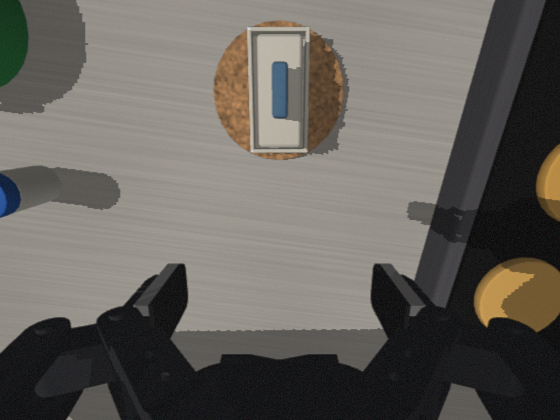

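The picture shows the lid seated inside the dish's rim, with its handle at pixel (280,90). Next is the salt jar: I'll turn the tool 90° so that the fingers close along the caddy's short side.

carry_out:
  commands:
    - {"dx": 0,"dy": 0,"dz": 0,"rx": 0,"ry": 0,"rz": -0.0285,"grip": 0}
    - {"dx": 0,"dy": 0,"dz": 0,"rx": 0,"ry": 0,"rz": -0.0285,"grip": 0}
    - {"dx": 0,"dy": 0,"dz": 0,"rx": 0,"ry": 0,"rz": -0.0285,"grip": 0}
    - {"dx": 0,"dy": 0,"dz": 0,"rx": 0,"ry": 0,"rz": -0.0285,"grip": 0}
    - {"dx": 0,"dy": 0,"dz": 0,"rx": 0,"ry": 0,"rz": -0.0285,"grip": 0}
    - {"dx": 0,"dy": 0,"dz": 0,"rx": 0,"ry": 0,"rz": -0.0285,"grip": 0}
    - {"dx": 0,"dy": 0,"dz": 0,"rx": 0,"ry": 0,"rz": -0.0285,"grip": 0}
    - {"dx": 0,"dy": 0,"dz": 0,"rx": 0,"ry": 0,"rz": -0.0285,"grip": 0}

```text
time_s: 28.92
tool_pos: [0.4901, -0.3465, 0.2203]
tool_rot: [[-0.012, 1.0, -0.0], [1.0, 0.012, 0.0], [0.0, -0.0, -1.0]]
ft_force: [-0.5, 0.3, 0.3]
opening: 0.0853
grip_force: 0.0
```

carry_out:
  commands:
    - {"dx": 0,"dy": 0,"dz": 0,"rx": 0,"ry": 0,"rz": -0.022,"grip": 0}
    - {"dx": 0.19,"dy": 0.003,"dz": 0,"rx": 0,"ry": 0,"rz": 0,"grip": 0}
    - {"dx": 0.19,"dy": 0.003,"dz": 0,"rx": 0,"ry": 0,"rz": 0,"grip": 0}
    - {"dx": 0.19,"dy": 0.003,"dz": 0,"rx": 0,"ry": 0,"rz": 0,"grip": 0}
    - {"dx": 0.19,"dy": 0.003,"dz": 0,"rx": 0,"ry": 0,"rz": 0,"grip": 0}
    - {"dx": 0.19,"dy": 0.003,"dz": 0,"rx": 0,"ry": 0,"rz": 0,"grip": 0}
    - {"dx": 0.18,"dy": 0.005,"dz": 0,"rx": 0,"ry": 0,"rz": 0,"grip": 0}
    - {"dx": 0,"dy": 0,"dz": 0,"rx": 0,"ry": 0,"rz": 0,"grip": 0}

```text
time_s: 29.92
tool_pos: [0.454, -0.0636, 0.2206]
tool_rot: [[-0.147, 0.989, 0.0], [0.989, 0.147, 0.001], [0.001, 0.0, -1.0]]
ft_force: [0.1, -0.4, -0.6]
opening: 0.0855
grip_force: 0.0
```

```bash
python3 w.py w10 salt_jar:0:.078; sed -i 's/,.062)\[/,.078)[/; s/print(s\[i\],/print(cv2.minEnclosingCircle(W),s[i],/' bl.py; python3 bl.py
```

```text
[ 0.4544 -0.0652  0.2208] 29.975
salt_jar origin 0.98 [275.5 190.7] [ 0.452  -0.0678]
salt_jar outline 0.6 [275.7, 203.8] onz [ 0.4526 -0.0648] rect (0.45219072699546814, -0.06319354474544525) (0.04262311011552811, 0.05375649034976959) 17.37192153930664 circ ((0.45312127470970154, -0.06302407383918762), 0.027094313874840736) touch [254 174] [299 229]
((0.4531669020652771, -0.06706749647855759), 0.023487649857997894) [ 254  182   46   48 1730] ((0.4536009430885315, -0.06682968139648438), (0.04302689805626869, 0.04608110710978508), 8.487606048583984)
```

View pics/w10.png

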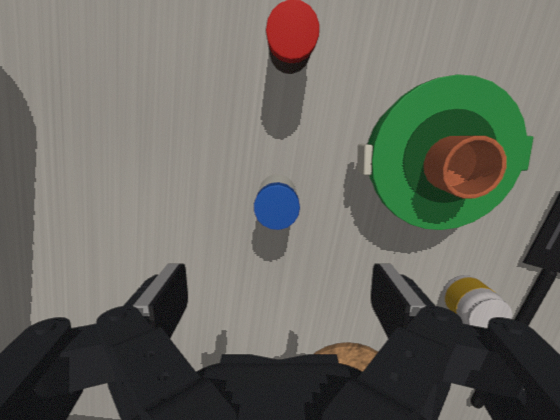

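The picture shows the salt jar's cap at pixel (277,206), at (0.453,-0.067), clear of the keeper. I'll descend and grip.

carry_out:
  commands:
    - {"dx": -0.006,"dy": -0.007,"dz": 0.15,"rx": 0,"ry": 0,"rz": 0,"grip": 0}
    - {"dx": 0,"dy": 0,"dz": 0.2,"rx": 0,"ry": 0,"rz": 0,"grip": 0}
    - {"dx": 0,"dy": 0,"dz": 0.2,"rx": 0,"ry": 0,"rz": 0,"grip": 0}
    - {"dx": 0,"dy": 0,"dz": 0.15,"rx": 0,"ry": 0,"rz": 0,"grip": 0}
    - {"dx": 0,"dy": 0,"dz": 0.047,"rx": 0,"ry": 0,"rz": 0,"grip": 0}
    - {"dx": 0,"dy": 0,"dz": 0,"rx": 0,"ry": 0,"rz": 0,"grip": 0}
    - {"dx": 0,"dy": 0,"dz": 0,"rx": 0,"ry": 0,"rz": 0,"grip": 255}
    - {"dx": 0,"dy": 0,"dz": 0,"rx": 0,"ry": 0,"rz": 0,"grip": 255}
  squeeze: 35

```text
time_s: 31.08
tool_pos: [0.4538, -0.0687, 0.0352]
tool_rot: [[-0.143, 0.99, 0.003], [0.99, 0.143, -0.001], [-0.002, 0.003, -1.0]]
ft_force: [0.0, 0.5, 0.0]
opening: 0.0518
grip_force: 0.0
```

carry_out:
  commands:
    - {"dx": 0,"dy": 0,"dz": 0,"rx": 0,"ry": 0,"rz": 0,"grip": 255}
    - {"dx": 0,"dy": 0,"dz": 0,"rx": 0,"ry": 0,"rz": 0,"grip": 255}
    - {"dx": 0,"dy": 0,"dz": 0,"rx": 0,"ry": 0,"rz": 0,"grip": 255}
    - {"dx": 0,"dy": 0,"dz": 0,"rx": 0,"ry": 0,"rz": 0,"grip": 255}

```text
time_s: 31.58
tool_pos: [0.4535, -0.0686, 0.0351]
tool_rot: [[-0.143, 0.99, 0.002], [0.99, 0.143, -0.001], [-0.001, 0.002, -1.0]]
ft_force: [-1.1, -0.5, 5.9]
opening: 0.0439
grip_force: 34.6
```

carry_out:
  commands:
    - {"dx": 0,"dy": 0,"dz": -0.06,"rx": 0,"ry": 0,"rz": 0,"grip": 255}
    - {"dx": 0,"dy": 0,"dz": -0.16,"rx": 0,"ry": 0,"rz": 0,"grip": 255}
    - {"dx": 0,"dy": 0,"dz": -0.2,"rx": 0,"ry": 0,"rz": 0,"grip": 255}
    - {"dx": 0,"dy": 0,"dz": -0.16,"rx": 0,"ry": 0,"rz": 0,"grip": 255}
    - {"dx": 0,"dy": 0,"dz": -0.1,"rx": 0,"ry": 0,"rz": 0,"grip": 255}
    - {"dx": 0.12,"dy": 0.06,"dz": 0,"rx": 0,"ry": 0,"rz": 0,"grip": 255}
    - {"dx": 0.18,"dy": 0.1,"dz": 0,"rx": 0,"ry": 0,"rz": 0,"grip": 255}
    - {"dx": 0.18,"dy": 0.1,"dz": 0,"rx": 0,"ry": 0,"rz": 0,"grip": 255}

```text
time_s: 32.58
tool_pos: [0.5001, 0.0612, 0.2051]
tool_rot: [[-0.142, 0.99, 0.001], [0.99, 0.142, -0.0], [-0.0, 0.001, -1.0]]
ft_force: [0.6, -0.7, -2.2]
opening: 0.0439
grip_force: 36.4
```

carry_out:
  commands:
    - {"dx": 0.18,"dy": 0.1,"dz": 0,"rx": 0,"ry": 0,"rz": 0,"grip": 255}
    - {"dx": 0.18,"dy": 0.1,"dz": 0,"rx": 0,"ry": 0,"rz": 0,"grip": 255}
    - {"dx": 0.16,"dy": 0.08,"dz": 0,"rx": 0,"ry": 0,"rz": 0,"grip": 255}
    - {"dx": 0,"dy": 0,"dz": 0,"rx": 0,"ry": 0,"rz": 0,"grip": 255}

```text
time_s: 33.08
tool_pos: [0.5505, 0.2016, 0.2045]
tool_rot: [[-0.147, 0.989, 0.0], [0.989, 0.147, 0.001], [0.001, 0.001, -1.0]]
ft_force: [0.1, -0.2, -2.0]
opening: 0.0438
grip_force: 36.6
```

```bash
python3 w.py w11 caddy:0:.008; cp last.npy w11.npy; cat > disc.py <<'E'
from h import *
p=np.load('last.npy',allow_pickle=True).item();im=p['image']
hsv=cv2.cvtColor(im,cv2.COLOR_RGB2HSV)
m=cv2.inRange(hsv,(8,60,120),(25,160,255)); m=cv2.morphologyEx(m,cv2.MORPH_OPEN,np.ones((3,3)))
n,l,s,c=cv2.connectedComponentsWithStats(m)
for i in np.argsort(-s[1:,4])[:3]+1:
    q=np.argwhere(l==i)[:,::-1]; W=np.array([onz(p,x,.008)[:2] for x in q]).astype(np.float32)
    print(s[i],cv2.minAreaRect(W))
E
python3 disc.py
```

```text
[0.5501 0.2    0.2043] 33.125
caddy origin 0.87 [302.7  65.4] [0.5571 0.3343]
caddy origin 0.62 [177.7 271.2] [0.4438 0.0833]
caddy outline 0.64 [302.7, 77.4] onz [0.5586 0.3218] rect (0.561603307723999, 0.3147920072078705) (0.07690464705228806, 0.16161182522773743) 15.452656745910645 circ ((0.5602349042892456, 0.3151325285434723), 0.0880085900425911) touch [257   0] [345 168]
[ 279   36   52   57 2111] ((0.5588416457176208, 0.33299684524536133), (0.05136251822113991, 0.04907989129424095), 25.97076416015625)
```

View pics/w11.png

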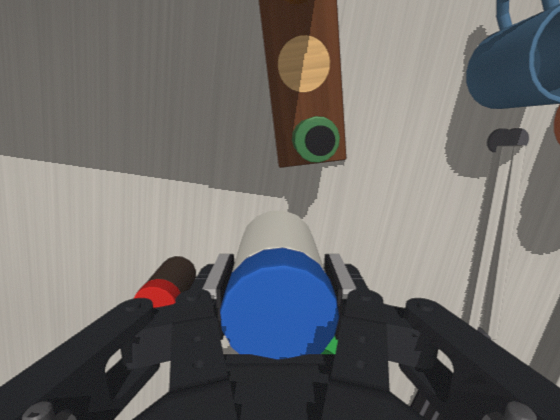

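The picture shows the caddy's pale disc at pixel (305,64), at (0.559,0.333), and the green bottle at (317,138). The jar is held upright. I'll go over the disc and lower.

carry_out:
  commands:
    - {"dx": 0.15,"dy": 0.03,"dz": 0,"rx": 0,"ry": 0,"rz": 0,"grip": 255}
    - {"dx": 0.18,"dy": 0.04,"dz": 0,"rx": 0,"ry": 0,"rz": 0,"grip": 255}
    - {"dx": 0.13,"dy": 0.03,"dz": 0,"rx": 0,"ry": 0,"rz": 0,"grip": 255}
    - {"dx": 0.058,"dy": 0.01,"dz": 0,"rx": 0,"ry": 0,"rz": 0,"grip": 255}
    - {"dx": 0,"dy": 0,"dz": 0,"rx": 0,"ry": 0,"rz": 0,"grip": 255}
    - {"dx": 0,"dy": 0,"dz": 0.1,"rx": 0,"ry": 0,"rz": 0,"grip": 255}
    - {"dx": 0,"dy": 0,"dz": 0.1,"rx": 0,"ry": 0,"rz": 0,"grip": 255}
    - {"dx": 0,"dy": 0,"dz": 0,"rx": 0,"ry": 0,"rz": 0,"grip": 255}

```text
time_s: 34.22
tool_pos: [0.5578, 0.3283, 0.1514]
tool_rot: [[-0.141, 0.99, -0.005], [0.99, 0.141, -0.002], [-0.002, -0.005, -1.0]]
ft_force: [-0.5, 0.3, -2.0]
opening: 0.0445
grip_force: 36.6
```

```bash
python3 w.py w12 caddy:0:.008; python3 - <<'E'
from h import *
p=np.load('w11.npy',allow_pickle=True).item()
for a,b in (((262,0),(280,167)),((336,0),(346,160))):
    d=onz(p,a,.008)-onz(p,b,.008);print(np.degrees(np.arctan2(-d[0],d[1])))
E
```

```text
[0.5589 0.329  0.1533] 34.275
caddy origin 0.69 [277.2 191.5] [0.5555 0.3368]
caddy outline 0.92 [276.7, 148.3] onz [0.5493 0.3779] rect (0.5532343983650208, 0.3466283082962036) (0.07503161579370499, 0.17353947460651398) 15.338152885437012 circ ((0.5540958046913147, 0.34656861424446106), 0.09358405321836472) touch [222  78] [323 263]
14.689408736304365
15.400189737855891
```

View pics/w12.png

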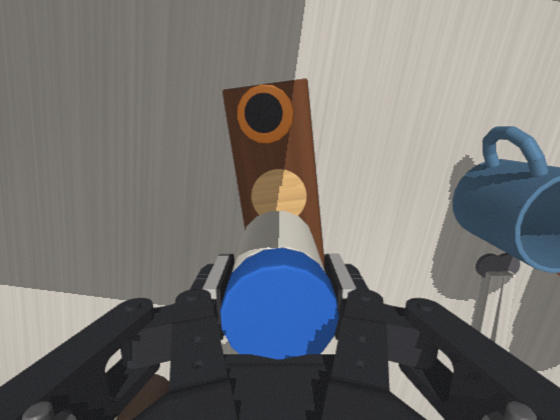

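The disc's visible top spans pixel columns 252–307 from row 170. I'll fit its edge for a check.

```bash
cat > d2.py <<'E'
from h import *
p=np.load('last.npy',allow_pickle=True).item();im=p['image']
hsv=cv2.cvtColor(im,cv2.COLOR_RGB2HSV)
m=cv2.inRange(hsv,(8,60,120),(25,160,255)); m[:160]=0;m[212:]=0;m[:,:240]=0;m[:,320:]=0
m=cv2.morphologyEx(m,cv2.MORPH_OPEN,np.ones((3,3)))
c=max(cv2.findContours(m,0,1)[0],key=cv2.contourArea)[:,0]; h=cv2.convexHull(c)[:,0]; h=h[h[:,1]<206]
W=np.array([onz(p,q,.008)[:2] for q in h]); s=np.linalg.lstsq(np.c_[2*W,np.ones(len(W))],(W**2).sum(1),rcond=None)[0]
print(s[:2],np.sqrt(s[2]+s[0]**2+s[1]**2),proj(p,[.5588,.333,.008]),h.min(0),h.max(0))
E
python3 d2.py
```

```text
[0.55785262 0.33398071] 0.026192998650262776 [279.99064711 197.62541208] [252 170] [306 205]
```

carry_out:
  commands:
    - {"dx": 0,"dy": 0,"dz": 0,"rx": 0,"ry": 0,"rz": -0.018,"grip": 255}
    - {"dx": 0.015,"dy": -0.002,"dz": 0.1,"rx": 0,"ry": 0,"rz": 0,"grip": 255}
    - {"dx": 0,"dy": 0,"dz": 0.12,"rx": 0,"ry": 0,"rz": 0,"grip": 255}
    - {"dx": 0,"dy": 0,"dz": 0.1,"rx": 0,"ry": 0,"rz": 0,"grip": 255}
    - {"dx": 0,"dy": 0,"dz": 0.06,"rx": 0,"ry": 0,"rz": 0,"grip": 255}
    - {"dx": 0,"dy": 0,"dz": 0.02,"rx": 0,"ry": 0,"rz": 0,"grip": 255}
    - {"dx": 0,"dy": 0,"dz": 0,"rx": 0,"ry": 0,"rz": 0,"grip": 255}
    - {"dx": 0,"dy": 0,"dz": 0,"rx": 0,"ry": 0,"rz": 0,"grip": 255}

```text
time_s: 35.38
tool_pos: [0.5587, 0.3345, 0.0552]
tool_rot: [[-0.254, 0.967, 0.002], [0.967, 0.254, 0.001], [0.0, 0.002, -1.0]]
ft_force: [-0.5, 0.7, -2.1]
opening: 0.0438
grip_force: 36.6
```

carry_out:
  commands:
    - {"dx": -0.004,"dy": -0.004,"dz": 0.016,"rx": 0,"ry": 0,"rz": 0,"grip": 255}
    - {"dx": 0,"dy": 0,"dz": 0.016,"rx": 0,"ry": 0,"rz": 0,"grip": 255}
    - {"dx": 0,"dy": 0,"dz": 0,"rx": 0,"ry": 0,"rz": 0,"grip": 255}
    - {"dx": 0,"dy": 0,"dz": 0,"rx": 0,"ry": 0,"rz": 0,"grip": 255}

```text
time_s: 35.88
tool_pos: [0.557, 0.333, 0.0457]
tool_rot: [[-0.254, 0.967, -0.0], [0.967, 0.254, -0.0], [0.0, -0.0, -1.0]]
ft_force: [-0.7, -1.0, -1.3]
opening: 0.0442
grip_force: 36.6
```

carry_out:
  commands:
    - {"dx": 0,"dy": 0,"dz": 0.007,"rx": 0,"ry": 0,"rz": 0,"grip": 255}
    - {"dx": 0,"dy": 0,"dz": 0.005,"rx": 0,"ry": 0,"rz": 0,"grip": 255}
    - {"dx": 0,"dy": 0,"dz": 0,"rx": 0,"ry": 0,"rz": 0,"grip": 255}

```text
time_s: 36.25
tool_pos: [0.5572, 0.3331, 0.0433]
tool_rot: [[-0.254, 0.967, 0.0], [0.967, 0.254, 0.0], [0.0, 0.0, -1.0]]
ft_force: [-2.3, -0.6, 2.9]
opening: 0.0442
grip_force: 36.8
```

Contact. I'll release gently, rise and back off for a look.

carry_out:
  commands:
    - {"dx": 0,"dy": 0,"dz": 0,"rx": 0,"ry": 0,"rz": 0,"grip": 120}
    - {"dx": 0,"dy": 0,"dz": 0,"rx": 0,"ry": 0,"rz": 0,"grip": 0}
    - {"dx": 0,"dy": 0,"dz": 0,"rx": 0,"ry": 0,"rz": 0,"grip": 0}
    - {"dx": 0,"dy": 0,"dz": 0,"rx": 0,"ry": 0,"rz": 0,"grip": 0}
    - {"dx": 0,"dy": 0,"dz": -0.1,"rx": 0,"ry": 0,"rz": 0,"grip": 0}
    - {"dx": 0,"dy": 0,"dz": -0.2,"rx": 0,"ry": 0,"rz": 0,"grip": 0}
    - {"dx": 0,"dy": 0,"dz": -0.25,"rx": 0,"ry": 0,"rz": 0,"grip": 0}
    - {"dx": 0,"dy": 0,"dz": -0.2,"rx": 0,"ry": 0,"rz": 0,"grip": 0}

```text
time_s: 37.25
tool_pos: [0.5575, 0.3331, 0.2332]
tool_rot: [[-0.254, 0.967, 0.002], [0.967, 0.254, 0.001], [0.0, 0.002, -1.0]]
ft_force: [0.4, 0.4, 0.5]
opening: 0.0854
grip_force: 0.0
```

carry_out:
  commands:
    - {"dx": -0.15,"dy": 0,"dz": 0,"rx": 0,"ry": 0,"rz": 0,"grip": 0}
    - {"dx": -0.1,"dy": 0,"dz": 0,"rx": 0,"ry": 0,"rz": 0,"grip": 0}
    - {"dx": 0,"dy": 0,"dz": 0,"rx": 0,"ry": 0,"rz": 0,"grip": 0}

```text
time_s: 37.62
tool_pos: [0.5735, 0.271, 0.2305]
tool_rot: [[-0.251, 0.968, 0.0], [0.968, 0.251, -0.0], [-0.0, 0.0, -1.0]]
ft_force: [0.2, 0.7, 0.4]
opening: 0.0854
grip_force: 0.0
```

```bash
sed -i 's/,.078)\[/,.086)[/' bl.py; python3 w.py w13 salt_jar:.008:.086; python3 bl.py; python3 - <<'E'
from h import *
a=cv2.imread('pics/w13.png'); p=vision.get_image('scene')['image'][:,:,::-1]; q=vision.get_image('side')['image'][:,:,::-1]
cv2.imwrite('pics/v13.png',np.vstack([np.hstack([cv2.resize(a,(400,300)),cv2.resize(p[100:340,90:480],(400,300))]),np.hstack([cv2.resize(q[60:420,150:470],(400,300)),np.zeros((300,400,3),np.uint8)])]))
E
```

```text
[0.5731 0.2721 0.2303] 37.675
salt_jar origin 0.97 [275.9 134.1] [0.5562 0.3298]
salt_jar outline 0.79 [274.9, 132.2] onz [0.5552 0.3328] rect (0.5570570826530457, 0.3330291509628296) (0.0432647243142128, 0.04339676722884178) 14.563420295715332 circ ((0.5572119951248169, 0.33332502841949463), 0.022331027314066887) touch [253 107] [301 157]
((0.7414348125457764, 0.3706824481487274), 0.0593327060341835) [ 419   85  121  116 8497] ((0.7431946992874146, 0.36441174149513245), (0.0840408205986023, 0.10959859937429428), 81.10760498046875)
((0.5574280619621277, 0.3331046998500824), 0.0223744697868824) [ 253  107   50   51 1988] ((0.557467520236969, 0.33313578367233276), (0.04411262273788452, 0.043396878987550735), 14.563685417175293)
```

View pics/v13.png

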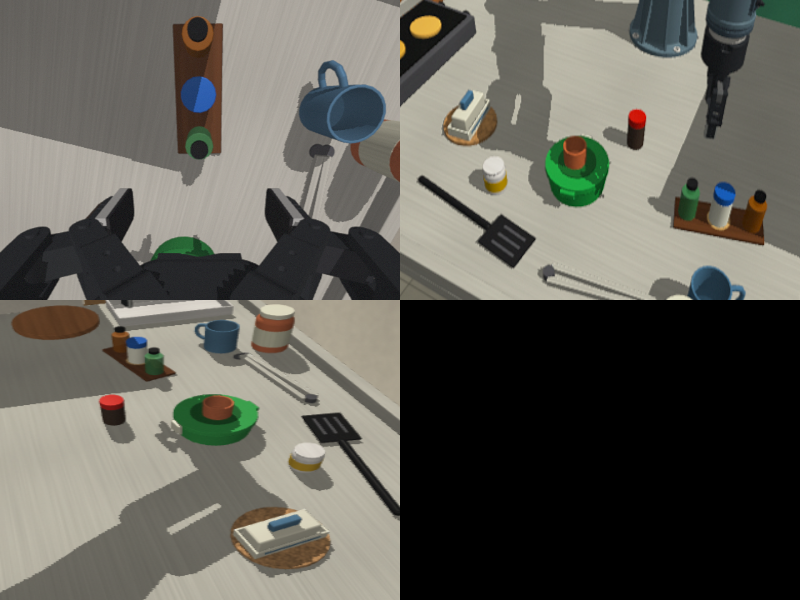

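The picture shows everything in place and upright. The salt jar is at (0.557,0.333), within 1 mm of the disc's centre. The cup is on the keeper, the lidded dish is on the trivet, and the pepper jar has not moved. I'll hand in the job.

```bash
python3 -c "
from cell import manip; print(manip.job_done())"
```

```text
the job is handed in; nothing more can be done
None
```

The job is handed in at about 38 s: the cup is on the keeper, the dish on the trivet with its lid seated, and the salt jar between the bottles, all done in order and upright with the pepper jar left alone.

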